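# Take a sculpture base's height with the height gauge and lock it

## Robot

A 6-joint arm with a two-finger parallel gripper is mounted at the origin on the work surface. World frame = base frame: x ahead of the robot, y to its left, z up, the work surface at z = 0. Lengths are in m, angles in degrees, forces in N, time in s.
With the tool pointing down it reaches from about 0.35 to 0.85 m from the base axis. Payload 8.1 kg.
Tool frame: the origin (TCP) lies midway between the tips of the shut fingers; the grasp point (between the pads) lies env.grasp_offset behind it (env.grasp_offset is the distance from the TCP to the grasp point, in m); z points along the fingers, y is the line along which they close (so a half turn about z gives the same grasp; the last joint's range is limited). The gripper opens to 85 mm and grips with 20 to 120 N. Pads are 22 mm wide; open, the fingers measure 114 mm over their backs; the gripper's body (76 mm by 85 mm) begins 54 mm behind the grasp point. The pads swing forward as they close: fully open they stand 13 mm farther back than shut.
Start: joints at [-71.012, 7.471, 85.268, -0, 87.261, -4.893], TCP at [0.243, -0.549, 0.231] pointing down, gripper open.
Joint ranges: [-169.43, 169.43], [-51.17, 129.36], [1.28, 143.12], [-76.62, 256.62], [0, 156.53], [-152.29, 152.29]. Speed limits (degrees/s): [136.94, 136.94, 159.86, 180, 180, 180].

## Interface

Orientations are given as [roll, pitch, yaw] about the fixed x, y, z axes, in that order (R = Rz(yaw) Ry(pitch) Rx(roll)).
In Python, from workcell import monitor, viewer, job, env gives the robot as it stands.
- The arm moves only by the tool send_rows, never from a script. Its arguments are lists of equal length, an entry for each row: "offset": the shift along the tool's x, y, z in cm, a list of three; "roll": the turn about the tool's z in rad; "grip": the opening, from -1 (shut) to 1 (fully open). A call has 1 to 10 rows; each row is the pose to reach, as a shift and turn from the pose commanded when the call began, along the tool's axes at that moment; what a row does not reach only later rows make up. A row lasts 1/10 s, in which the tool goes at most 50 mm and 8.59 degrees, less where a joint would pass 70% of its speed; a pose out of reach is approached as far as the arm can. A call with a gripper value outside its range is refused whole. The fingers move at their own pace and stop on an object; "squeeze" is the grip in N (left out, the last holds). Time passes only in rows, so rows that repeat a pose let the fingers close. It gives the time, the measured TCP pose, the force, the opening and the grip force at its end, in the units of the state.
- monitor.sense(): the state, without advancing time (a new reading comes with each control period).
- viewer.get_image(name): name is "scene" or "top" or "wrist"; returns a dict with "image" (480x640x3 uint8, red, green, blue), "z_map" (480x640 float32, m along the optical axis (not along the pixel's ray), 0 where there is no reading), "camera_matrix" (3x3 intrinsics, pixels), "dist_coeffs" ([k1, k2, p1, p2, k3] as OpenCV has them; the pictures are not rectified), "view" (4x4, takes a point from world to camera coordinates). Camera axes: x right, y down, z forward; pixel columns grow to the right and rows downward; lengths in m; the calibration is good to about 2 mm. A picture is of the moment at which its call begins.
- job.hand_in(): hands the job in; it is judged then, once.
Trained networks look in a picture, given as the dict that the camera call returned (one of the last four; its "shot" number tells which), for a name from the list of things; names that differ only in an ending like _2 or _b are one class to them, and where a whole thing is asked for, a point or a joint stands for the part that bears it (a point fixed in the world has none). Each returns a list of dicts, best first, with "conf" (0 to 1); they miss things now and then, are a little off and sometimes report something else, mostly with a low value. They report only what shows in the picture. A call takes as long as a camera call. They do not tell look-alikes from the thing itself.
- viewer.masks_of(thing, picture): "region" (480x640 bool, what is visible of it).
- viewer.landmark_of(thing, picture): "position" ([x, y, z] in m, in world coordinates, good to about 4 mm: a listed point, or the origin of a listed thing).
The state is a dict: "clock": time; "q": joint angles; "qd": joint speeds; "joint_torque": joint torques, N m; "position": TCP position; "orientation": TCP orientation; "force": force on the tool from outside, world axes, zero at the start; "moment": the same for the moment, N m; "grip_width": opening from 0.0 (shut) to 1.0 (fully open); "grip_force": force on a finger pad.
Only numpy, scipy, OpenCV 4.12 (cv2) and the standard library are available. Lean on these libraries where they do the work, as an engineer would, in place of code of your own. Each camera call takes 0.05 s, during which the arm holds its last target. There are 200 camera calls.

## Task

One of the three sculpture bases stands under the foot of the height gauge. Turn the gauge's knob fully anticlockwise to free the clamp, lower the foot gently until it rests on top of that base, then turn the knob fully clockwise to lock it there, so that the gauge keeps the height by itself when you let go. Do not shift the bases or knock about the things near them.

Things in the scene. Friction and masses are not known exactly. Their poses are not given: they have to be found in the camera images.
- gauge: The height gauge, screwed to the table: grey base plate 100 x 100 x 16 mm with an upright square aluminium column, 44 mm wide, top 130 mm above the table. Origin: on the column's axis at table level; z up. Its arm points along this frame's -y. In the column slides a 24 mm steel ram carrying the head (56 x 56 x 30 mm), the level arm (26 mm wide, 20 mm thick, to 148 mm from the axis) and the foot.
- gauge_head (a joint): Height of the sliding head in m: 0 lowest, 0.09 highest, growing upwards. Underside of the foot above the table = 0.060 + value. Top face of the head (where the knob sits) = 0.160 + value. A spring inside the column pushes the head up with 3.5 N (high) to 7 N (low), so unclamped and let go it rises to the top.
- gauge_foot (a point): Steel foot hanging from the arm's end: disc 28 mm across, 8 mm thick, on a 16 mm rod. Origin: centre of its underside, 135 mm from the column's axis along the gauge's -y.
- clamp_knob (a joint): Angle of the clamp knob in rad. It turns clockwise seen from above to lock: 0 (stop) fully free, 1.25 (stop) fully locked; it begins to grip at about 0.4, holds firmly above 0.95, and stays where it is left. Turning takes about 0.2 N m.
- knob_grip (a point): Grip point of the clamp knob, on the column's axis on top of the head: a black upright bar 66 mm long, 18 mm thick and 36 mm tall on a 46 mm round skirt 8 mm tall. The point lies 32 mm above the head's top face, 12 mm below the bar's top. Its x axis runs along the bar (so pinch across y); it turns with the knob and rides up and down with the head. The bar may be held while the head is pushed down.
- base_square: Square dark-wood base, 80 x 80 mm, 62 mm tall. Origin: centre of its underside. Loose.
- square_top (a point): Centre of the top face of the square base.
- base_drum: White plaster drum, 80 mm across, 84 mm tall. Origin: centre of its underside. Loose.
- drum_top (a point): Centre of the top face of the drum.
- base_turned: Turned light-wood pedestal with a waist, 90 mm across at the bottom, 68 mm at the top, 104 mm tall. Origin: centre of its underside. Loose.
- turned_top (a point): Centre of the top face of the pedestal.
- amber_bottle: Bystander: brown medicine bottle, 66 mm across, 170 mm tall. Origin: underside.
- lid_jar: Bystander: white plastic jar with green lid, 90 mm across, 120 mm tall. Origin: underside.
- spray_can: Bystander: black spray can with grey cap, 64 mm across, 185 mm tall. Origin: underside.
- brush: Bystander: paint brush, 200 mm, lying. Origin: underside.
Not all that is in view belongs to the job. What is shaped like the base_square but blue or turquoise is not meant.

How it is judged:
By the outcome, as a careful person would: the job done as asked, in the order asked, and still so for the second after the job is handed in, with the robot touching nothing.
It also fails if it takes over 45 s, if anything falls off the work surface, if the arm or the gripper's body presses on something with over 40 N, if the wrist force passes 120 N, or if a joint passes its speed limit or range.

## Working session

There is one attempt and no reset: what is moved stays moved. The work goes in short steps, Python scripts to look and compute and a tool call to move; the robot and the scene stay as the last step left them, time stands still between calls to the robot, and variables do not carry over. Pictures are saved under pics/ and viewed, at most 10 in all, crops included, and the job is handed in when it is done.

Besides the shell and the picture viewer there is one more tool, called after "Call:" by a JSON object that holds its "api" and its "payload", one argument or row to a line. send_rows: Moves the arm, as the interface text tells. Its arguments: {"type":"object","properties":{"offset":{"type":"array"},"roll":{"type":"array"},"grip":{"type":"array"},"squeeze":{"type":"number"}},"required":["offset","roll","grip"]}

```bash
mkdir -p pics; cat > h.py <<'E'
from workcell import monitor, viewer, job, env
import numpy as np, cv2
def lm(pic,names):
    for n in names:
        r=viewer.landmark_of(n,pic)
        print(n,[(np.round(d['position'],4).tolist(),round(d['conf'],2)) for d in r[:3]])
def save(pic,f): cv2.imwrite('pics/'+f,pic['image'][:,:,::-1])
def cloud(pic):
    K=pic['camera_matrix'];z=pic['z_map'];v,u=np.mgrid[:480,:640]
    p=cv2.undistortPoints(np.stack([u,v],-1).reshape(-1,1,2).astype(float),K,np.array(pic['dist_coeffs'])).reshape(480,640,2)
    P=np.stack([p[...,0]*z,p[...,1]*z,z],-1)
    T=np.linalg.inv(pic['view']);W=P@T[:3,:3].T+T[:3,3];W[z<=0]=np.nan
    return W
E
python3 - <<'E'
from h import *
print(env.grasp_offset,monitor.sense())
a=[]
for n in ['scene','top']:
    p=viewer.get_image(n);a.append(p['image']);save(p,n+'0.png');print(n)
    lm(p,['gauge','gauge_head','gauge_foot','clamp_knob','knob_grip','base_square','base_drum','base_turned','square_top','drum_top','turned_top','amber_bottle','lid_jar','spray_can','brush'])
E
```

```text
0.0187 {'clock': 0.0, 'q': array([-7.10100685e+01,  7.51656395e+00,  8.53301148e+01,  6.19992698e-04,
        8.72629305e+01, -4.89216607e+00]), 'qd': array([-0.05025506, -0.03798843,  0.00994465, -0.02740842, -0.03076812,
        0.06658302]), 'joint_torque': array([-1.73495268e-03, -5.69382119e+01, -5.00567079e+01, -5.87019331e-04,
        1.45712882e-02, -3.09534346e-05]), 'position': array([ 0.24276126, -0.54807662,  0.23022127]), 'orientation': array([-1.79890843e+02, -9.96452411e-03,  2.38820579e+01]), 'force': array([ 0.02850737, -0.0281269 , -0.03106095]), 'moment': array([ 0.02493658, -0.03852002,  0.04531909]), 'grip_force': 0.0, 'grip_width': 0.997002584677771}
scene
gauge [([0.5285, 0.0493, 0.0005], 0.61)]Traceback (most recent call last):
  File "<stdin>", line 6, in <module>
  File "h.py", line 5, in lm
    r=viewer.landmark_of(n,pic)
ValueError: it knows: amber_bottle, base_drum, base_square, base_turned, brush, drum_top, gauge, gauge_foot, knob_grip, lid_jar, spray_can, square_top, turned_top
```

View pics/scene0.png

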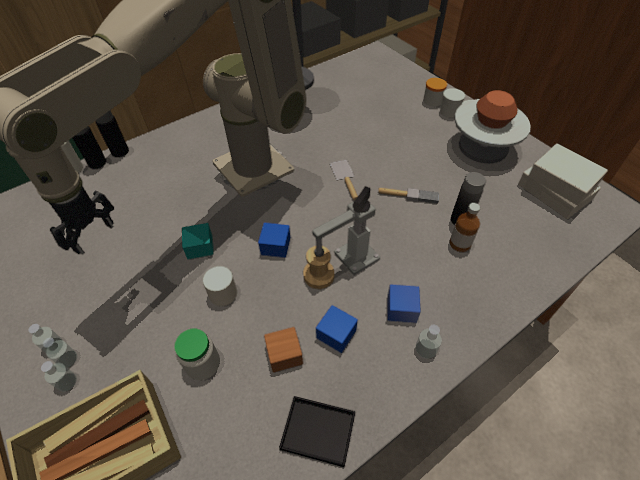

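The scene picture shows the gauge column at (358,245), its knob at (363,197), and the arm reaching left to the foot at (319,240) above the turned pedestal (320,265). The drum (219,287) and the wooden square base (283,350) stand away from it.

```bash
python3 - <<'E'
from h import *
for n in ['scene','top']:
    p=viewer.get_image(n);save(p,n+'1.png');print(n)
    lm(p,['gauge','gauge_foot','knob_grip','base_square','base_drum','base_turned','turned_top','amber_bottle','lid_jar','spray_can','brush'])
    W=cloud(p)
    for t in ['knob_grip','clamp_knob']:
      try:
        for d in viewer.masks_of(t,p)[:2]:
          m=d['region'];w=W[m];w=w[~np.isnan(w[:,0])];v,u=np.nonzero(m)
          print(t,d['conf'],m.sum(),u.mean(),v.mean(),np.percentile(w,[2,50,98],axis=0).round(3).tolist())
          zt=np.percentile(w[:,2],97);b=w[w[:,2]>zt-.012]
          c,(s),a=cv2.minAreaRect((b[:,:2]*1000).astype(np.float32));print(zt,c,s,a,len(b))
      except Exception as e: print(e)
    if n=='top':
        cv2.imwrite('pics/topcrop.png',cv2.resize(p['image'][:,:,::-1],(800,600)))
E
```

```text
scene
gauge [([0.5285, 0.0476, 0.0022], 0.56)]
gauge_foot [([0.5187, -0.0863, 0.1233], 0.75)]
knob_grip [([0.5275, 0.0493, 0.255], 0.87)]
base_square [([0.2164, -0.314, 0.0007], 0.81), ([0.3534, -0.1275, 0.0004], 0.72), ([0.6963, -0.1494, 0.0018], 0.64)]
base_drum [([0.4094, -0.3324, -0.0049], 0.83), ([0.5198, -0.0837, 0.1253], 0.4)]
base_turned [([0.5255, -0.0841, -0.0024], 0.96)]
turned_top [([0.5163, -0.084, 0.1023], 0.88)]
amber_bottle [([0.6806, 0.3313, 0.0027], 0.62)]
lid_jar [([0.559, -0.4769, -0.0032], 0.93)]
spray_can [([0.6217, 0.4017, -0.0005], 0.57)]
brush [([0.4373, 0.3441, -0.0013], 0.59)]
knob_grip 0.63 1752 196.66552511415526 353.5936073059361 [[0.524, -0.516, 0.01], [0.581, -0.476, 0.111], [0.602, -0.434, 0.124]]
0.12405208543521232 (557.2322998046875, -475.9273986816406) (76.90494537353516, 78.68379974365234) 58.339603424072266 868
knob_grip 0.56 332 361.7409638554217 201.06626506024097 [[0.455, 0.018, 0.14], [0.538, 0.045, 0.256], [0.551, 0.122, 0.271]]
0.27047628346890823 (530.2948608398438, 48.31300354003906) (17.99901580810547, 65.37838745117188) 25.220903396606
[... 653 characters left out ...]
[0.5209, -0.0863, 0.1027], 0.69)]
amber_bottle [([0.6823, 0.337, 0.0027], 0.66)]
lid_jar [([0.5581, -0.48, -0.0005], 0.72)]
spray_can [([0.6193, 0.4021, -0.003], 0.84)]
brush [([0.4394, 0.3457, -0.0025], 0.94)]
knob_grip 0.75 332 282.7259036144578 213.8975903614458 [[0.507, 0.02, 0.225], [0.524, 0.048, 0.264], [0.548, 0.076, 0.271]]
0.2708224932939653 (527.3673706054688, 48.969261169433594) (18.37743377685547, 65.43793487548828) 25.38551902770996 194
clamp_knob 0.74 327 282.8929663608563 214.32415902140673 [[0.507, 0.02, 0.225], [0.524, 0.047, 0.264], [0.546, 0.076, 0.271]]
0.2708327730623691 (527.3673706054688, 48.969261169433594) (18.37743377685547, 65.43793487548828) 25.38551902770996 191
```

View pics/topcrop.png

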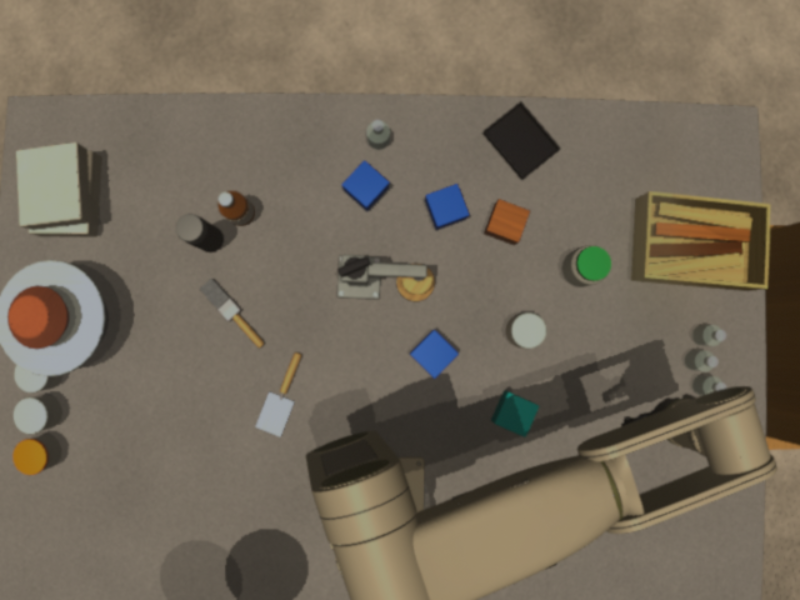

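The top picture (800 px wide) shows the knob bar at (353,267), the arm running right to the foot at about (425,270), and the turned pedestal under it at (415,285). Nothing else is under the foot, so the turned pedestal is the base meant. It is the only thing of its shape; the blue and teal blocks and the wooden square are elsewhere. The bar lies at about 115° yaw with its centre at (0.528, 0.049) and its top at 0.271. I'll lift and move above it.

Call:
{"api": "send_rows", "payload": {
  "offset": [
    [0,0,-6],
    [0,0,-11],
    [25,-21.5,-11],
    [50.2,-43,-11],
    [50.2,-43,-11],
    [50.2,-43,-11],
    [50.2,-43,-11],
    [50.2,-43,-11],
    [50.2,-43,-11],
    [50.2,-43,-11]
  ],
  "roll": [0,0,-0.15,-0.3,-0.45,-0.6,-0.75,-0.9,-1.05,-1.2],
  "grip": [1,1,1,1,1,1,1,1,1,1],
  "squeeze": 60
}}

```text
clock: 2.5
position: [0.4157, -0.1859, 0.338]
orientation: [180.0, 0.0, 93.0]
force: [0.5, -0.3, 0.7]
grip_width: 1.0
grip_force: 0.0
```

```bash
cat >> h.py <<'E'
from scipy.spatial.transform import Rotation as Ro
def goto(x,y,z,yaw):
    s=monitor.sense();R=Ro.from_euler('xyz',s['orientation'],degrees=True).as_matrix()
    d=R.T@(np.array([x,y,z])-s['position']);yaw0=s['orientation'][2]
    dy=(yaw-yaw0+180)%360-180
    print('t',s['clock'],'pos',s['position'].round(4),s['orientation'].round(2),'F',s['force'].round(1),'-> cm',(d*100).round(2),'roll',round(-np.radians(dy),4))
E
python3 -c "
from h import *
goto(.528,.0488,.34,115.3)"
```

```text
t 2.5 pos [ 0.4157 -0.1859  0.338 ] [1.7995e+02 3.0000e-02 9.2970e+01] F [ 0.5 -0.3  0.7] -> cm [22.85 12.43 -0.2 ] roll -0.3898
```

Call:
{"api": "send_rows", "payload": {
  "offset": [
    [22.8,12.4,0],
    [22.8,12.4,0],
    [22.8,12.4,0],
    [22.8,12.4,0],
    [22.8,12.4,0],
    [22.8,12.4,0],
    [22.8,12.4,0],
    [22.8,12.4,0]
  ],
  "roll": [-0.13,-0.26,-0.39,-0.39,-0.39,-0.39,-0.39,-0.39],
  "grip": [1,1,1,1,1,1,1,1]
}}

```text
clock: 3.3
position: [0.5284, 0.045, 0.3376]
orientation: [-180.0, 0.0, 115.0]
force: [0.6, -0.8, -0.3]
grip_width: 1.002
grip_force: 0.0
```

```bash
python3 - <<'E'
from h import *
p=viewer.get_image('wrist');save(p,'wrist1.png')
lm(p,['knob_grip','turned_top','gauge_foot'])
W=cloud(p)
m=(W[...,2]>.262)&(W[...,2]<.28)&(np.hypot(W[...,0]-.528,W[...,1]-.049)<.05)
w=W[m];print(len(w),np.median(w[:,2]),cv2.minAreaRect((w[:,:2]*1000).astype(np.float32)))
m=(W[...,2]>.205)&(W[...,2]<.235)&(abs(W[...,0]-.525)<.05)&(W[...,1]<.02)&(W[...,1]>-.11)
w=W[m];print(len(w),np.median(w[:,2]) if len(w) else 0,cv2.minAreaRect((w[:,:2]*1000).astype(np.float32)) if len(w) else 0)
goto(.528,.0488,.34,115.3)
E
```

```text
knob_grip [([0.5264, 0.0494, 0.2531], 0.73)]
turned_top [([0.5208, -0.0798, 0.1096], 0.77)]
gauge_foot [([0.5242, -0.0868, 0.1245], 0.71)]
2818 0.2678443453469924 ((528.3490600585938, 49.27712631225586), (17.95702362060547, 65.33043670654297), 25.29940414428711)
3970 0.2189590229492948 ((526.0824584960938, -39.149662017822266), (118.01648712158203, 26.741182327270508), 88.5666732788086)
t 3.5 pos [0.5285 0.0443 0.338 ] [1.7998e+02 2.0000e-02 1.1486e+02] F [-0.1  0.2  0.7] -> cm [ 0.43  0.15 -0.2 ] roll -0.0077
```

View pics/wrist1.png

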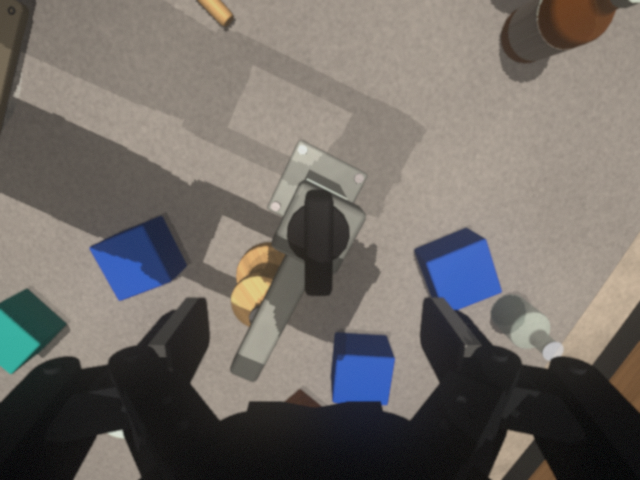

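The wrist picture shows the bar at (318,242) running along the tool's x axis. The arm runs from it to the foot end at (245,362), and the pedestal is beside it at (255,285). Measured: bar centre (0.5283, 0.0493), yaw 115.3°, gauge yaw about −1.4°, so the knob angle is about 1.10. I'll go down around the bar and close.

Call:
{"api": "send_rows", "payload": {
  "offset": [
    [0.5,0.2,2],
    [0.5,0.2,5],
    [0.5,0.2,7.5],
    [0.5,0.2,9],
    [0.5,0.2,9.9],
    [0.5,0.2,9.9],
    [0.5,0.2,9.9]
  ],
  "roll": [-0.008,-0.008,-0.008,-0.008,-0.008,-0.008,-0.008],
  "grip": [1,1,1,1,1,1,1]
}}

```text
clock: 4.2
position: [0.5289, 0.0509, 0.2399]
orientation: [179.9, 0.0, 115.4]
force: [0.1, 0.2, 0.4]
grip_width: 1.002
grip_force: 0.0
```

```bash
python3 -c "
from h import *
goto(.5283,.0493,.239,115.3)"
```

```text
t 4.2 pos [0.5289 0.0509 0.2399] [1.7992e+02 4.0000e-02 1.1542e+02] F [0.1 0.2 0.4] -> cm [-0.12 -0.13  0.09] roll 0.0021
```

Call:
{"api": "send_rows", "payload": {
  "offset": [
    [-0.1,-0.1,0.1],
    [-0.1,-0.1,0.1],
    [-0.1,-0.1,0.1],
    [-0.1,-0.1,0.1],
    [-0.1,-0.1,0.1],
    [-0.1,-0.1,0.1],
    [-0.1,-0.1,0.1],
    [-0.1,-0.1,0.1]
  ],
  "roll": [0,0,0,0,0,0,0,0],
  "grip": [0.5,0,-0.3,-0.5,-0.7,-1,-1,-1],
  "squeeze": 50
}}

```text
clock: 5.0
position: [0.5285, 0.0501, 0.2382]
orientation: [179.9, 0.0, 115.4]
force: [5.0, 2.7, 1.8]
grip_width: 0.202
grip_force: 52.8
```

```bash
python3 -c "
from h import *
goto(.5283,.0493,.239,115.3);print(monitor.sense()['moment'])"
```

```text
t 5.0 pos [0.5285 0.0501 0.2382] [1.7990e+02 2.0000e-02 1.1545e+02] F [5.  2.7 1.8] -> cm [-0.06 -0.05 -0.08] roll 0.0026
[ 0.37332145 -0.6107428  -0.1101381 ]
```

Call:
{"api": "send_rows", "payload": {
  "offset": [
    [0,0,0],
    [0,0,0],
    [0,0,0],
    [0,0,0],
    [0,0,0],
    [0,0,0],
    [0,0,0],
    [0,0,0],
    [0,0,0],
    [0,0,0]
  ],
  "roll": [-0.08,-0.2,-0.32,-0.44,-0.56,-0.68,-0.8,-0.92,-1.04,-1.1],
  "grip": [-1,-1,-1,-1,-1,-1,-1,-1,-1,-1]
}}

```text
clock: 6.0
position: [0.528, 0.049, 0.2383]
orientation: [-179.9, 0.0, 178.7]
force: [-0.4, -3.0, 3.9]
grip_width: 0.202
grip_force: 53.3
```

```bash
python3 -c "
from h import *
goto(.5283,.0493,.239,178.6);print(monitor.sense()['moment'])"
```

```text
t 6.0 pos [0.528  0.049  0.2383] [-1.7992e+02  2.0000e-02  1.7870e+02] F [-0.4 -3.   3.9] -> cm [-0.03  0.03 -0.07] roll 0.0017
[-0.5377971   0.01803903 -0.10396335]
```

Call:
{"api": "send_rows", "payload": {
  "offset": [
    [0,0,0],
    [0,0,0],
    [0,0,0]
  ],
  "roll": [-0.03,-0.06,-0.06],
  "grip": [-1,-1,-1]
}}

```text
clock: 6.3
position: [0.528, 0.049, 0.2383]
orientation: [-179.9, 0.0, -178.2]
force: [-0.3, -2.4, 5.7]
grip_width: 0.199
grip_force: 65.1
```

```bash
python3 -c "
from h import *
goto(.5283,.0493,.239,178.6);print(monitor.sense()['moment'])"
```

```text
t 6.3 pos [0.528  0.049  0.2383] [-1.7995e+02  3.0000e-02 -1.7822e+02] F [-0.3 -2.4  5.7] -> cm [-0.03  0.03 -0.07] roll 0.0555
[-0.57957958 -0.00955523 -1.71348322]
```

The moment rose to −1.7 N m, so the knob is at the free stop. I'll relax the twist and lower.

Call:
{"api": "send_rows", "payload": {
  "offset": [
    [0,0,0],
    [0,0,0.2],
    [0,0,0.5],
    [0,0,0.8],
    [0,0,1.1],
    [0,0,1.3],
    [0,0,1.4],
    [0,0,1.5],
    [0,0,1.5]
  ],
  "roll": [0.05,0.05,0.05,0.05,0.05,0.05,0.05,0.05,0.05],
  "grip": [-1,-1,-1,-1,-1,-1,-1,-1,-1]
}}

```text
clock: 7.2
position: [0.528, 0.049, 0.2231]
orientation: [-179.9, 0.0, 179.0]
force: [-1.4, -3.6, 5.2]
grip_width: 0.201
grip_force: 53.6
```

```bash
python3 - <<'E'
from h import *
goto(.528,.049,.219,178.6);print(monitor.sense()['moment'])
p=viewer.get_image('scene');lm(p,['knob_grip','gauge_foot','turned_top'])
W=cloud(p)
m=(abs(W[...,0]-.522)<.04)&(abs(W[...,1]+.085)<.045)
w=W[m];print(np.histogram(w[:,2],bins=np.arange(.09,.2,.003)))
c=cv2.resize(p['image'][200:310,270:400],(780,660))[:600];cv2.imwrite('pics/c2.png',c[:,:,::-1])
E
```

```text
t 7.2 pos [0.528  0.049  0.2231] [-1.7993e+02  2.0000e-02  1.7896e+02] F [-1.4 -3.6  5.2] -> cm [-0.    0.    0.41] roll 0.0063
[-0.75354747  0.04723056 -0.21868616]
knob_grip [([0.5274, 0.0458, 0.2414], 0.62)]
gauge_foot [([0.5205, -0.0844, 0.1044], 0.65), ([0.5156, -0.0866, 0.1034], 0.56)]
turned_top [([0.5136, -0.0863, 0.1011], 0.79)]
(array([  9,   8,  15,  30, 138, 117,  23,   2,  21,  18,   9,   5,   4,
         1,   6,   2,   5,   6,   2,   5,   2,   6,   5,   2,   5,   5,
         4,   5,   4,   1,   0,   1,   8,  18,  18,  13]), array([0.09 , 0.093, 0.096, 0.099, 0.102, 0.105, 0.108, 0.111, 0.114,
       0.117, 0.12 , 0.123, 0.126, 0.129, 0.132, 0.135, 0.138, 0.141,
       0.144, 0.147, 0.15 , 0.153, 0.156, 0.159, 0.162, 0.165, 0.168,
       0.171, 0.174, 0.177, 0.18 , 0.183, 0.186, 0.189, 0.192, 0.195,
       0.198]))
```

View pics/c2.png

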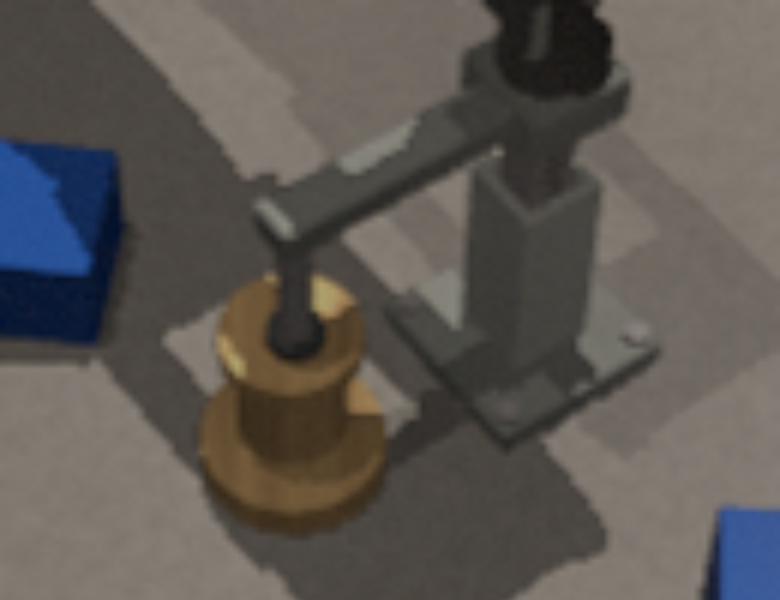

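The crop shows the foot disc at (295,335) hovering just above the pedestal's top, with only the spring load on the wrist. I'll creep down in small steps.

Call:
{"api": "send_rows", "payload": {
  "offset": [
    [0,0,0.05],
    [0,0,0.1],
    [0,0,0.15],
    [0,0,0.2],
    [0,0,0.2]
  ],
  "roll": [0,0,0,0,0],
  "grip": [-1,-1,-1,-1,-1]
}}

```text
clock: 7.9
position: [0.528, 0.049, 0.2211]
orientation: [-179.9, 0.0, 179.0]
force: [-0.8, -5.0, 5.5]
grip_width: 0.2
grip_force: 53.5
```

Call:
{"api": "send_rows", "payload": {
  "offset": [
    [0,0,0.05],
    [0,0,0.1],
    [0,0,0.1]
  ],
  "roll": [0,0,0],
  "grip": [-1,-1,-1]
}}

```text
clock: 8.2
position: [0.528, 0.049, 0.2202]
orientation: [-179.9, 0.0, 179.0]
force: [-0.5, -3.5, 4.8]
grip_width: 0.198
grip_force: 53.5
```

Call:
{"api": "send_rows", "payload": {
  "offset": [
    [0,0,0.05],
    [0,0,0.1],
    [0,0,0.1]
  ],
  "roll": [0,0,0],
  "grip": [-1,-1,-1]
}}

```text
clock: 8.5
position: [0.528, 0.049, 0.2192]
orientation: [-179.9, 0.0, 179.0]
force: [-0.8, -4.6, 5.1]
grip_width: 0.204
grip_force: 53.5
```

Call:
{"api": "send_rows", "payload": {
  "offset": [
    [0,0,0.05],
    [0,0,0.05],
    [0,0,0.05]
  ],
  "roll": [0,0,0],
  "grip": [-1,-1,-1]
}}

```text
clock: 8.8
position: [0.528, 0.049, 0.2187]
orientation: [-179.9, 0.0, 179.0]
force: [-0.9, -3.7, 5.8]
grip_width: 0.203
grip_force: 53.6
```

Call:
{"api": "send_rows", "payload": {
  "offset": [
    [0,0,0.05],
    [0,0,0.05],
    [0,0,0.05]
  ],
  "roll": [0,0,0],
  "grip": [-1,-1,-1]
}}

```text
clock: 9.1
position: [0.528, 0.049, 0.2187]
orientation: [-179.9, 0.0, 179.0]
force: [-3.1, -3.8, 8.7]
grip_width: 0.201
grip_force: 54.0
```

Call:
{"api": "send_rows", "payload": {
  "offset": [
    [0,0,0.05],
    [0,0,0.05],
    [0,0,0.05]
  ],
  "roll": [0,0,0],
  "grip": [-1,-1,-1]
}}

```text
clock: 9.4
position: [0.528, 0.049, 0.2186]
orientation: [-179.9, 0.1, 179.0]
force: [-4.0, -5.0, 11.1]
grip_width: 0.2
grip_force: 54.4
```

The height has stopped at 0.2187 while the force rose from 5 to 11 N, so the foot rests on the pedestal. Now I'll lock.

Call:
{"api": "send_rows", "payload": {
  "offset": [
    [0,0,0],
    [0,0,0],
    [0,0,0],
    [0,0,0],
    [0,0,0],
    [0,0,0],
    [0,0,0],
    [0,0,0],
    [0,0,0],
    [0,0,0]
  ],
  "roll": [0.08,0.2,0.32,0.44,0.56,0.68,0.8,0.92,1.04,1.15],
  "grip": [-1,-1,-1,-1,-1,-1,-1,-1,-1,-1]
}}

```text
clock: 10.4
position: [0.5286, 0.0501, 0.2187]
orientation: [179.9, 0.0, 112.9]
force: [0.4, 1.0, 8.4]
grip_width: 0.201
grip_force: 53.9
```

Call:
{"api": "send_rows", "payload": {
  "offset": [
    [0,0,0],
    [0,0,0],
    [0,0,0]
  ],
  "roll": [0.05,0.08,0.08],
  "grip": [-1,-1,-1]
}}

```text
clock: 10.7
position: [0.5288, 0.0502, 0.2187]
orientation: [179.8, 0.0, 108.5]
force: [1.2, 1.2, 8.9]
grip_width: 0.204
grip_force: 54.0
```

```bash
python3 -c "
from h import *
goto(.528,.049,.2187,107);print(monitor.sense()['moment'])"
```

```text
t 10.7 pos [0.5288 0.0502 0.2187] [1.7985e+02 2.0000e-02 1.0849e+02] F [1.2 1.2 8.9] -> cm [-0.09 -0.11 -0.  ] roll 0.026
[ 0.01582101  0.07780133 -0.04867733]
```

Call:
{"api": "send_rows", "payload": {
  "offset": [
    [0,0,0],
    [0,0,0],
    [0,0,0]
  ],
  "roll": [0.03,0.06,0.06],
  "grip": [-1,-1,-1]
}}

```text
clock: 11.0
position: [0.5288, 0.0504, 0.2186]
orientation: [179.8, -0.0, 105.1]
force: [1.0, 1.1, 7.9]
grip_width: 0.203
grip_force: 56.4
```

```bash
python3 -c "
from h import *
goto(.528,.049,.2187,107);print(monitor.sense()['moment'])"
```

```text
t 11.0 pos [0.5288 0.0504 0.2186] [179.84  -0.   105.13] F [1.  1.1 7.9] -> cm [-0.11 -0.11 -0.01] roll -0.0326
[ 0.23280921 -0.02894602  0.97873386]
```

The locked stop is reached (+1.0 N m). I'll relax the twist, open and withdraw.

Call:
{"api": "send_rows", "payload": {
  "offset": [
    [0,0,0],
    [0,0,0],
    [0,0,0],
    [0,0,0],
    [0,0,0],
    [0,0,0]
  ],
  "roll": [-0.03,-0.03,-0.03,-0.03,-0.03,-0.03],
  "grip": [-1,-0.5,0,0.5,0.8,0.8]
}}

```text
clock: 11.6
position: [0.5277, 0.0497, 0.2168]
orientation: [-180.0, -0.0, 106.8]
force: [0.3, 0.0, 0.8]
grip_width: 0.895
grip_force: 0.0
```

Call:
{"api": "send_rows", "payload": {
  "offset": [
    [0,0,-1],
    [0,0,-3],
    [0,0,-6],
    [0,0,-9],
    [0,0,-12],
    [0,0,-12],
    [0,0,-12]
  ],
  "roll": [0,0,0,0,0,0,0],
  "grip": [0.8,0.8,0.8,0.8,0.8,0.8,0.8]
}}

```text
clock: 12.3
position: [0.5284, 0.0497, 0.3387]
orientation: [179.9, 0.0, 106.8]
force: [-0.1, 0.4, -0.9]
grip_width: 0.9
grip_force: 0.0
```

```bash
python3 - <<'E'
from h import *
p=viewer.get_image('wrist')
W=cloud(p)
m=(W[...,2]>.24)&(W[...,2]<.265)&(np.hypot(W[...,0]-.528,W[...,1]-.049)<.05)
w=W[m];print(len(w),np.median(w[:,2]),cv2.minAreaRect((w[:,:2]*1000).astype(np.float32)))
p=viewer.get_image('scene');lm(p,['knob_grip','gauge_foot','turned_top','base_turned'])
print(monitor.sense()['clock'],monitor.sense()['position'])
c=cv2.resize(p['image'][180:300,270:420],(750,600));cv2.imwrite('pics/c3.png',c[:,:,::-1])
E
```

```text
2398 0.24847854941445174 ((528.2080078125, 49.462120056152344), (18.025936126708984, 64.66883087158203), 17.332759857177734)
knob_grip [([0.4081, -0.3363, -0.0008], 0.72)]
gauge_foot [([0.5205, -0.0849, 0.1025], 0.69), ([0.5278, 0.0508, 0.0041], 0.33)]
turned_top [([0.5137, -0.0856, 0.1028], 0.81)]
base_turned [([0.5225, -0.0844, 0.0015], 0.84)]
12.6 [0.52744334 0.0497889  0.33601209]
```

View pics/c3.png

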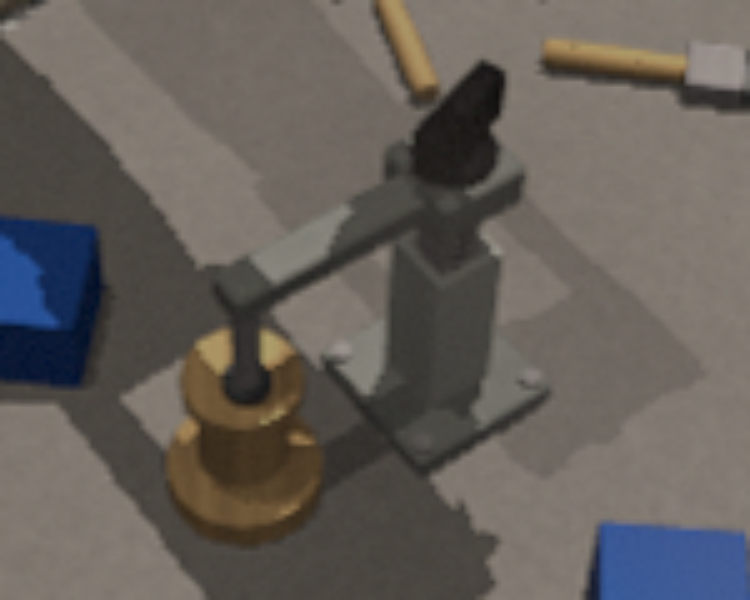

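The crop shows the foot disc at (245,385) resting on the pedestal, and the pedestal unmoved. The bar top fell 19.4 mm and stayed there after release. The knob is at about 1.24 rad, the locked stop.

```bash
python3 -c "
from h import *
print(job.hand_in())"
```

```text
the job is handed in; nothing more can be done
None
```

The gauge's foot rests on the turned pedestal with the knob turned to its locked stop (about 1.24 rad). The head stayed at that height after I let go, and the job was handed in at about 12.6 s on the robot's clock.

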